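# Select the yellow output and start the test

## Task

On the selector box, push the long pointer arm round with a fingertip until it points straight at the yellow terminal post, and leave it there; do not grip the arm. Then press the white button on the yellow push-button block right down and let it go, pressing it only once the pointer is on yellow. Leave the parts bin, solder spool, flux jar and multimeter where they are.

Things in the scene. Friction and masses are not known exactly. Their poses are not given: they have to be found in the camera images.
- selector: Grey selector box fixed to the bench, 260 x 260 mm, 60 mm high, aluminium top with a pale round dial. Origin at the centre of its underside; the pointer's upright pivot passes through it. Its +x points to the middle of the half circle of four terminal posts. Turned up to 17 degrees either way. At the start the pointer's nose is within 52 degrees of the box's -x, away from the posts.
- pointer: Pointer arm on an upright pivot; turns either way without stops or clicks and stays where left (friction 0.13 N m: about 2 N at 65 mm). Origin on the pivot at the box top, 60 mm above the bench; +x runs along the arm to its red nose, 97 mm out. Hub radius 20 mm, top 41 mm above the box top. Black bar with a white line on top, 16 mm wide, underside 8 mm and top 36 mm above the box top.
- pointer_mid (a point): Point on the pointer arm's centre line, 65 mm from the pivot, 22 mm above the box top: a good radius to push at, square to the arm.
- pointer_aim (a point): Imaginary point straight ahead of the red nose, 115 mm from the pivot (on the circle of posts), 22 mm above the box top. It lies at a post's centre when the pointer points exactly at that post.
- post_yellow: Yellow terminal post, round, 20 mm across, 26 mm high, fixed on the box top; origin at the centre of its underside. The four posts stand 115 mm from the pivot at bearings -77, -26, +26 and +77 degrees from the selector's +x axis; which colour stands where changes each time.
- post_red: Red terminal post, same size and way of placing.
- post_green: Green terminal post, same size and way of placing.
- post_blue: Blue terminal post, same size and way of placing.
- station: Yellow push-button block fixed to the bench, 84 x 84 mm, 40 mm high, with the black housing of the white button in the middle of its top. Origin at the centre of its underside. It stands to the left or to the right of the selector box.
- test_button_top (a point): Centre of the top face of the white push button, 38 mm across, 63 mm above the bench when released; it is pressed straight down.
- test_button (a joint): Travel of the white button: 0 released, 0.007 m fully pressed in; it is spring-loaded, needs about 5 N to go fully down and comes back up by itself.
- parts_bin: Loose blue open bin, 130 x 95 mm, 60 mm high, with small parts in it; origin at the centre of its underside. To be left alone. It stands on the other side of the selector box than the button block.
- solder_spool: Loose spool of solder with blue plastic ends, standing on end, 56 mm across, 44 mm high; origin at the centre of its underside. To be left alone.
- flux_jar: Loose amber glass jar, 52 mm across, 65 mm high; origin at the centre of its underside. To be left alone.
- multimeter: Loose yellow multimeter lying on its back beyond the selector box, 160 x 80 mm, about 47 mm high at its dial; origin at the centre of its underside, x along its length. To be left alone.
Not all that is in view belongs to the job. What is shaped like the station but red is not meant.

How it is judged:
By the outcome, as a careful person would: the job done as asked, in the order asked, and still so for the second after the job is handed in, with the robot touching nothing.
It also fails if it takes over 54 s, if anything falls off the work surface, if the arm or the gripper's body presses on something with over 40 N, if the wrist force passes 120 N, or if a joint passes its speed limit or range.

## Robot

A 6-joint arm with a two-finger parallel gripper is mounted at the origin on the work surface. World frame = base frame: x ahead of the robot, y to its left, z up, the work surface at z = 0. Lengths are in m, angles in rad, forces in N, time in s.
With the tool pointing down it reaches from about 0.225 to 0.725 m from the base axis. Payload 3.1 kg.
Tool frame: the origin (TCP) lies at the very end of the fingers, on their centre line; the grasp point (between the pads) lies 19 mm behind it; z points along the fingers, y is the line along which they close (so a half turn about z gives the same grasp; the last joint's range is limited). The gripper opens to 85 mm and grips with 20 to 120 N. Pads are 22 mm wide; open, the fingers measure 114 mm over their backs; the gripper's body (76 mm by 85 mm) begins 54 mm behind the grasp point. The pads swing forward as they close: fully open they stand 13 mm farther back than shut.
Start: joints at [1.027, 0.048, 0.099, 1.622, 0, 1.443], TCP at [0.212, 0.48, 0.231] pointing down, gripper open.
Joint ranges: [-2.91, 2.91], [-0.99, 1.94], [-1.21, 1.42], [-2.12, 2.29], [-1.49, 1.47], [-3.14, 3.14]. Speed limits (rad/s): [2.79, 2.79, 3.14, 3.14, 3.14, 3.14].

## Interface

Orientations are given as a unit quaternion [x, y, z, w].
In Python, from workcell import env, eyes, job, spotter gives the robot as it stands.
- The arm moves only by the shell command python3 -m creep 'ROWS' [FORCE]. ROWS is JSON, a list of rows, each an object with "delta_pos": the shift along the tool's x, y, z as a fraction of full scale, a list of three; "twist": the turn, a rotation vector about the tool's x, y, z as a fraction of full scale, a list of three; "grip": the opening, from 0 (shut) to 1 (fully open). In form: [{"delta_pos": [x, y, z], "twist": [rx, ry, rz], "grip": grip}, ...]. A call has 1 to 8 rows; each row is the pose to reach, as a shift and turn from the pose commanded when the call began, along the tool's axes at that moment; what a row does not reach only later rows make up. Full scale, the value 1, is 50 cm for a shift and 45 degrees for a turn. A row lasts 1/8 s, in which the tool goes at most 62.5 mm and 10.7 degrees, less where a joint would pass 70% of its speed; a pose out of reach is approached as far as the arm can. A call with a number of a shift or a turn outside -1 to 1 is refused whole. A call with a gripper value outside its range is refused whole. The fingers move at their own pace and stop on an object; FORCE is the grip in N (left out, the last holds). Time passes only in rows, so rows that repeat a pose let the fingers close. It gives the time, the measured TCP pose, the force, the opening and the grip force at its end, in the units of the state.
- env.get_state(): the state, without advancing time (a new reading comes with each control period).
- eyes.camera(name): name is "side" or "top"; returns the picture (400x640x3 uint8, red, green, blue); there is no depth.
- eyes.camera_model(name): a dict with "K" (3x3 intrinsics, pixels), "eye" and "rotation" of the camera in the world. Camera axes: x right, y down, z forward; pixel columns grow to the right and rows downward; lengths in m; the calibration is good to about 2 mm. A picture is of the moment at which its call begins. camera_model takes no time and is no camera call.
- job.hand_in(): hands the job in; it is judged then, once.
Trained networks look in the newest picture that a camera, given by its name, has taken for a name from the list of things; names that differ only in an ending like _2 or _b are one class to them, and where a whole thing is asked for, a point or a joint stands for the part that bears it (a point fixed in the world has none). Each returns a list of dicts, best first, with "p" (0 to 1); they miss things now and then, are a little off and sometimes report something else, mostly with a low value. They report only what shows in the picture. A call takes as long as a camera call. They do not tell look-alikes from the thing itself.
- spotter.spot_in(camera, target): "centre" ([x, y, z] in m, in world coordinates, good to about 4 mm: the middle of the surface that is visible of it).
- spotter.spot_point(camera, target): "centre" ([x, y, z] in m, in world coordinates, good to about 4 mm: a listed point, or the origin of a listed thing).
The state is a dict: "time_s": time; "joints": joint angles; "qvel": joint speeds; "tau": joint torques, N m; "tool_pos": TCP position; "eef_rot": TCP orientation; "ft_force": force on the tool from outside, world axes, zero at the start; "wrist_torque": the same for the moment, N m; "width": finger opening in m; "grip_force": force on a finger pad.
Only numpy, scipy, OpenCV 4.12 (cv2) and the standard library are available. Lean on these libraries where they do the work, as an engineer would, in place of code of your own. Each camera call takes 0.05 s, during which the arm holds its last target. There are 200 camera calls.

## Working session

There is one attempt and no reset: what is moved stays moved. The work goes in short steps, Python scripts to look and compute and a shell command to move; the robot and the scene stay as the last step left them, time stands still between calls to the robot, and variables do not carry over. Pictures are saved under pics/ and viewed, at most 10 in all, crops included, and the job is handed in when it is done.

```bash
mkdir -p pics; python3 - <<'E'
from workcell import env,eyes,spotter
import cv2
for c in("top","side"):
    im=eyes.camera(c); cv2.imwrite(f"pics/{c}0.png",cv2.cvtColor(im,cv2.COLOR_RGB2BGR))
    m=eyes.camera_model(c); print(c,m)
    for n in("selector","pointer","pointer_mid","pointer_aim","post_yellow","post_red","post_green","post_blue","station","test_button_top","parts_bin","multimeter","solder_spool","flux_jar"):
        r=spotter.spot_point(c,n); print(n,[([round(float(v),3) for v in d["centre"]],round(d["p"],2)) for d in r[:3]])
s=env.get_state();print(s)
E
```

```text
top {'K': array([[404.16842875,   0.        , 320.62487205],
       [  0.        , 404.16842875, 195.49124096],
       [  0.        ,   0.        ,   1.        ]]), 'eye': array([ 0.45588684, -0.04849709,  1.20788505]), 'rotation': array([-0.70506477,  0.70728969, -0.04368491,  0.0267691 ])}
selector [([0.507, -0.001, -0.004], 0.7), ([0.515, -0.398, -0.002], 0.6)]
pointer [([0.506, 0.002, 0.06], 0.85), ([0.511, 0.118, 0.064], 0.18)]
pointer_mid [([0.463, -0.044, 0.083], 0.85)]
pointer_aim [([0.428, -0.083, 0.081], 0.63)]
post_yellow [([0.619, -0.026, 0.061], 0.39)]
post_red [([0.426, -0.081, 0.084], 0.65), ([0.599, 0.067, 0.059], 0.4)]
post_green [([0.51, 0.12, 0.057], 0.52)]
post_blue [([0.552, -0.1, 0.058], 0.49)]
station [([0.6, -0.517, -0.002], 0.93), ([0.402, -0.508, 0.0], 0.9), ([0.374, -0.353, -0.002], 0.9)]
test_button_top [([0.596, -0.524, 0.063], 0.6), ([0.512, -0.393, 0.063], 0.53), ([0.379, -0.353, 0.059], 0.51)]
parts_bin [([0.522, 0.345, 0.001], 0.81)]
multimeter [([0.775, 0.029, -0.006], 0.73)]
solder_spool [([0.641, 0.352, -0.0], 0.93)]
flux_jar [([0.667, -0.343, -0.0
[... 1104 characters left out ...]
342, -0.006], 0.84)]
{'time_s': 1.5, 'joints': array([1.02721943e+00, 4.79965522e-02, 9.91824119e-02, 1.62201721e+00,
       1.08901893e-05, 1.44300153e+00]), 'qvel': array([-0.00016755, -0.00087628,  0.00030823,  0.00069128,  0.00068509,
        0.00321344]), 'tau': array([ 2.05033619e-03, -3.38630068e+01,  3.20149219e+01,  1.09058055e-03,
       -1.26779178e-04,  3.47518942e-06]), 'tool_pos': array([0.2120454 , 0.48024978, 0.23130452]), 'eef_rot': array([ 2.06396819e-01,  9.78468371e-01, -1.47386044e-05, -1.09091366e-05]), 'ft_force': array([ 0.22584065, -0.03938903, -0.09740701]), 'wrist_torque': array([0.0196467 , 0.02909492, 0.01176656]), 'grip_force': 0.0, 'width': 0.08559101949050014}
```

View pics/top0.png

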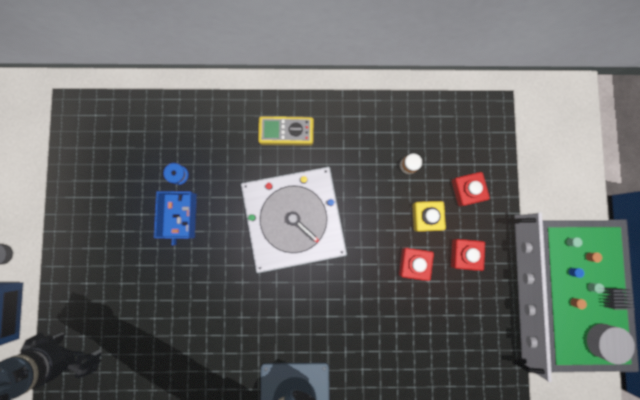

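View pics/side0.png

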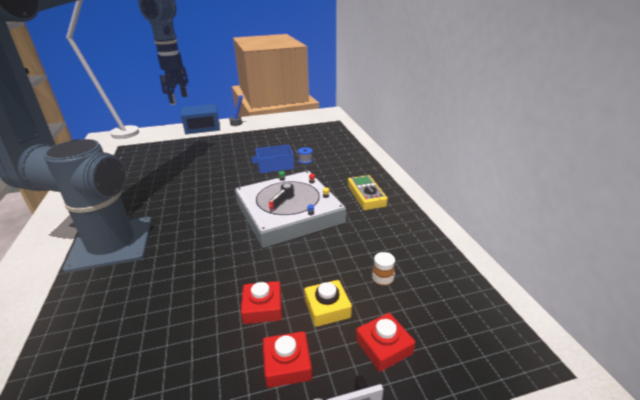

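The top view shows the selector at about (293,218), with the nose at (316,240) and the yellow post at (304,180). The buttons of station shape are yellow (430,216) and red (472,189), (470,255) and (417,264). Only (430,216) is yellow, so that is the one meant. I'll confirm it in a crop and refine the measurements.

```bash
cat > h.py <<'E'
from workcell import env,eyes,spotter
import numpy as np, cv2
from scipy.spatial.transform import Rotation as R
def ray(c,u,v,z):
    m=eyes.camera_model(c); d=R.from_quat(m["rotation"]).as_matrix()@np.linalg.inv(m["K"])@[u,v,1]
    return m["eye"]+d*(z-m["eye"][2])/d[2]
def delta(pos,yawx_deg=None):
    "fractions to write in a row to reach pos, tool down with its x at bearing yawx_deg"
    s=env.get_state(); r=R.from_quat(s["eef_rot"]); d=r.inv().apply(np.array(pos)-s["tool_pos"])/0.5
    x=r.as_matrix()[:,0]; y0=np.degrees(np.arctan2(x[1],x[0])); t=np.zeros(3)
    if yawx_deg is not None:
        a=np.radians(yawx_deg); X=np.array([np.cos(a),np.sin(a),0]); Z=np.array([0,0,-1.])
        t=np.degrees((r.inv()*R.from_matrix(np.c_[X,np.cross(Z,X),Z])).as_rotvec())/45
    print("tcp",s["tool_pos"].round(4),"yaw",y0.round(1),"F",s["ft_force"].round(1),"t",round(s["time_s"],2),"delta",d.round(4),"twist",t.round(3))
def blob(im,lo,hi,box):
    x0,y0,x1,y1=box; h=cv2.cvtColor(im,cv2.COLOR_RGB2HSV)[y0:y1,x0:x1]
    m=cv2.inRange(h,lo,hi); n,_,st,ce=cv2.connectedComponentsWithStats(m)
    if n<2: return None
    i=1+np.argmax(st[1:,4]); return ce[i]+[x0,y0],int(st[i,4])
E
python3 - <<'E'
from h import *
im=cv2.cvtColor(cv2.imread("pics/top0.png"),cv2.COLOR_BGR2RGB)
c=im[145:285,235:495]; cv2.imwrite("pics/crop1.png",cv2.cvtColor(cv2.resize(c,None,fx=3,fy=3,interpolation=cv2.INTER_CUBIC),cv2.COLOR_RGB2BGR))
P={}
for n,lo,hi,b,z in(("yel",(20,90,90),(35,255,255),(295,170,314,190),.080),("red",(0,110,80),(10,255,255),(258,176,280,196),.08),("blue",(100,110,60),(125,255,255),(320,192,340,212),.08),("green",(40,70,40),(85,255,255),(242,208,262,228),.08),("nose",(0,110,80),(10,255,255),(305,230,330,250),.09),("station",(20,90,90),(35,255,255),(405,195,455,240),.04)):
    r=blob(im,lo,hi,b); 
    if r: P[n]=ray("top",*r[0],z); print(n,r[0].round(1),r[1],P[n].round(4))
r=blob(im,(0,0,170),(180,70,255),(418,203,445,228)); print("button",r,ray("top",*r[0],.063).round(4))
from scipy.optimize import least_squares
B=dict(yel=-26,red=26,green=77,blue=-77); k=[n for n in B if n in P]
f=lambda q:np.concatenate([q[:2]+.115*np.array([np.cos(q[2]+np.radians(B[n])),np.sin(q[2]+np.radians(B[n]))])-P[n][:2] for n in k])
s=least_squares(f,[.507,0,.2]); print(k,s.x[:2].round(4),np.degrees(s.x[2]).round(1),(s.fun*1e3).round(1))
n=P["nose"][:2]-s.x[:2]; print("nose",np.hypot(*n),np.degrees(np.arctan2(n[1],n[0])))
E
```

```text
yel [303.4 179.3] 29 [ 0.6146 -0.0275  0.08  ]
red [268.6 185.6] 13 [0.5968 0.07   0.08  ]
blue [330.  202.1] 20 [ 0.55   -0.1021  0.08  ]
green [251.5 217. ] 26 [0.509  0.1167 0.08  ]
station [428.6 216. ] 791 [ 0.5121 -0.3906  0.04  ]
button (array([432.57594937, 215.30379747]), 158) [ 0.5129 -0.3954  0.063 ]
['yel', 'red', 'green', 'blue'] [0.5041 0.0024] 10.5 [ 0.3 -0.7 -0.3  0.9  0.   0.7  0.  -0.9]Traceback (most recent call last):
  File "<stdin>", line 13, in <module>
KeyError: 'nose'
```

View pics/crop1.png

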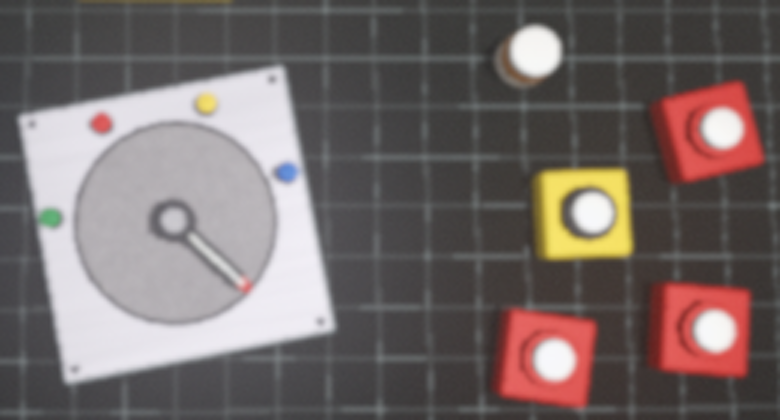

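The crop confirms that the yellow block (crop (585,213)) is the only yellow one. The pointer's nose is at crop (245,287) and the yellow post at (206,103), which agrees with the four-post fit: pivot (0.504, 0.002), yellow at a bearing of about -15.5°.

```bash
python3 - <<'E'
from h import *
p=ray("top",316.5,240.4,.09); n=p[:2]-[.5045,.002]; print(p,np.hypot(*n),np.degrees(np.arctan2(n[1],n[0])))
delta([.435,-.022,.18],137)
E
```

```text
[ 0.44360936 -0.06364029  0.09      ] 0.08953388767763988 -132.85027078361793
tcp [0.212  0.4802 0.2313] yaw 156.2 F [ 0.2 -0.  -0.1] t 1.5 delta [-0.8136 -0.7388  0.1026] twist [-0.    -0.     0.426]
```

```bash
python3 -m creep '[{"delta_pos":[-0.2,-0.18,0],"twist":[0,0,0.1],"grip":0},{"delta_pos":[-0.4,-0.37,0],"twist":[0,0,0.2],"grip":0},{"delta_pos":[-0.6,-0.55,0],"twist":[0,0,0.35],"grip":0},{"delta_pos":[-0.814,-0.739,0.05],"twist":[0,0,0.426],"grip":0},{"delta_pos":[-0.814,-0.739,0.1],"twist":[0,0,0.426],"grip":0},{"delta_pos":[-0.814,-0.739,0.1],"twist":[0,0,0.426],"grip":0},{"delta_pos":[-0.814,-0.739,0.1],"twist":[0,0,0.426],"grip":0},{"delta_pos":[-0.814,-0.739,0.1],"twist":[0,0,0.426],"grip":0}]'
python3 -c "
from h import *
delta([.435,-.022,.18],137)"
```

```text
time_s: 2.5
tool_pos: [0.4143, 0.024, 0.1894]
eef_rot: [0.367, 0.93, 0.0, 0.001]
ft_force: [0.8, 1.1, -0.1]
width: -0.0001
grip_force: 0.0
tcp [0.4143 0.024  0.1894] yaw 137.0 F [ 0.8  1.1 -0.1] t 2.5 delta [-0.093  -0.0391  0.0189] twist [ 0.002  0.001 -0.   ]
```

```bash
python3 -m creep '[{"delta_pos":[0,0,0],"twist":[0,0,0],"grip":0},{"delta_pos":[0,0,0],"twist":[0,0,0],"grip":0}]'
python3 -c "
from h import *
delta([.435,-.022,.075],137)"
```

```text
time_s: 2.75
tool_pos: [0.4133, 0.0261, 0.1894]
eef_rot: [0.367, 0.93, 0.0, -0.0]
ft_force: [-0.3, 1.0, -1.2]
width: 0.0001
grip_force: 0.0
tcp [0.4133 0.0261 0.1894] yaw 136.9 F [-0.3  1.  -1.2] t 2.75 delta [-0.0976 -0.0407  0.2286] twist [ 0.    -0.001 -0.001]
```

```bash
python3 -m creep '[{"delta_pos":[-0.098,-0.041,0],"twist":[0,0,0],"grip":0},{"delta_pos":[-0.098,-0.041,0.08],"twist":[0,0,0],"grip":0},{"delta_pos":[-0.098,-0.041,0.15],"twist":[0,0,0],"grip":0},{"delta_pos":[-0.098,-0.041,0.2],"twist":[0,0,0],"grip":0},{"delta_pos":[-0.098,-0.041,0.228],"twist":[0,0,0],"grip":0},{"delta_pos":[-0.098,-0.041,0.228],"twist":[0,0,0],"grip":0},{"delta_pos":[-0.098,-0.041,0.228],"twist":[0,0,0],"grip":0}]'
python3 - <<'E'
from h import *
delta([.435,-.022,.075],137)
im=eyes.camera("side"); cv2.imwrite("pics/side1.png",cv2.cvtColor(cv2.resize(im[100:260,190:390],None,fx=4,fy=3.75),cv2.COLOR_RGB2BGR))
# contact pose and orbit rows (fractions) in the tool frame
pv=np.array([.5045,.002]);a=np.radians(-132.9)
s=env.get_state();r=R.from_quat(s["eef_rot"]);c=r.inv().apply(np.r_[pv,0]-[*s["tool_pos"][:2],0]);print("pivot in tool",c.round(4))
c=np.array([-.019,.065])
for t in range(5,45,5):
    q=np.radians(-t);M=np.array([[np.cos(q),-np.sin(q)],[np.sin(q),np.cos(q)]]);print(t,((c-M@c)/.5).round(4),round(-t/45,3))
E
```

```text
time_s: 3.62
tool_pos: [0.4365, -0.0221, 0.0768]
eef_rot: [0.366, 0.931, 0.0, 0.001]
ft_force: [0.6, -0.1, -0.1]
width: 0.0001
grip_force: 0.0
tcp [ 0.4365 -0.0221  0.0768] yaw 137.1 F [ 0.6 -0.1 -0.1] t 3.62 delta [ 0.0023 -0.0019  0.0035] twist [0.002 0.003 0.002]
pivot in tool [-0.0331  0.064   0.0002]
5 [-0.0115 -0.0028] -0.111
10 [-0.0232 -0.0046] -0.222
15 [-0.0349 -0.0054] -0.333
20 [-0.0468 -0.0052] -0.444
25 [-0.0585 -0.0039] -0.556
30 [-0.0701 -0.0016] -0.667
35 [-0.0814  0.0017] -0.778
40 [-0.0925  0.006 ] -0.889
```

View pics/side1.png

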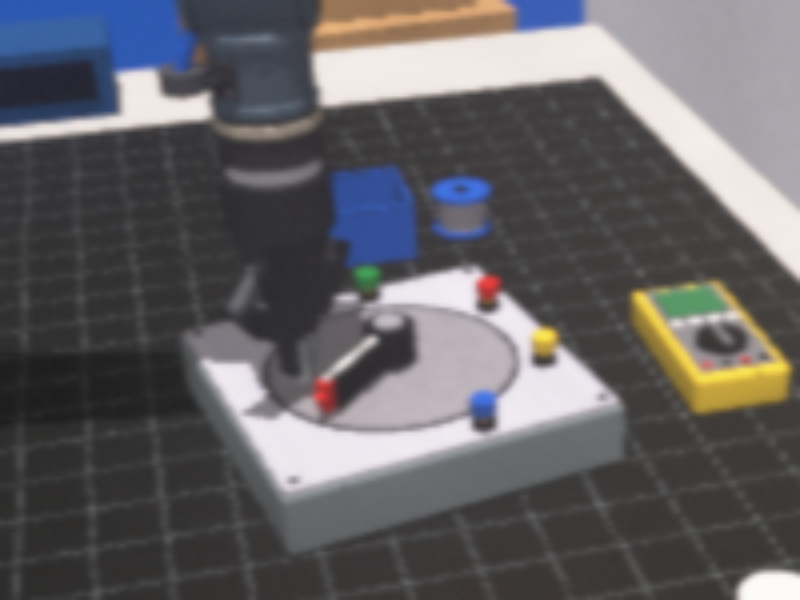

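The closed fingertips (crop (292,365)) stand behind the arm, on the side away from the push direction, and the nose is at (325,390). Next I close the gap and orbit about the pivot.

```bash
python3 -m creep '[{"delta_pos":[-0.014,-0.002,0],"twist":[0,0,0],"grip":0},{"delta_pos":[-0.028,-0.002,0],"twist":[0,0,0],"grip":0},{"delta_pos":[-0.04,-0.005,0],"twist":[0,0,-0.11],"grip":0},{"delta_pos":[-0.051,-0.007,0],"twist":[0,0,-0.22],"grip":0},{"delta_pos":[-0.063,-0.007,0],"twist":[0,0,-0.33],"grip":0},{"delta_pos":[-0.075,-0.007,0],"twist":[0,0,-0.44],"grip":0},{"delta_pos":[-0.0865,-0.006,0],"twist":[0,0,-0.556],"grip":0},{"delta_pos":[-0.098,-0.004,0],"twist":[0,0,-0.667],"grip":0}]'
python3 - <<'E'
from h import *
delta([.435,-.022,.075])
s=env.get_state();r=R.from_quat(s["eef_rot"]);print(r.inv().apply(np.array([.5045,.002,.075])-s["tool_pos"]).round(4))
print(spotter.spot_point("top","pointer_aim") if eyes.camera("top") is not None else 0)
E
```

```text
time_s: 4.68
tool_pos: [0.4695, -0.0581, 0.0753]
eef_rot: [0.112, 0.994, -0.0, -0.001]
ft_force: [-2.4, -0.0, 1.8]
width: -0.0003
grip_force: 1.0
tcp [ 0.4695 -0.0581  0.0753] yaw 167.1 F [-2.4 -0.   1.8] t 4.67 delta [0.0834 0.0549 0.0008] twist [0. 0. 0.]
[-0.0207  0.0663  0.0003]
[]
```

```bash
python3 -m creep '[{"delta_pos":[-0.0115,-0.0028,0],"twist":[0,0,-0.111],"grip":0},{"delta_pos":[-0.023,-0.0046,0],"twist":[0,0,-0.222],"grip":0},{"delta_pos":[-0.035,-0.0054,0],"twist":[0,0,-0.333],"grip":0},{"delta_pos":[-0.047,-0.0052,0],"twist":[0,0,-0.444],"grip":0},{"delta_pos":[-0.0585,-0.004,0],"twist":[0,0,-0.556],"grip":0},{"delta_pos":[-0.07,-0.0016,0],"twist":[0,0,-0.667],"grip":0},{"delta_pos":[-0.0814,0.0017,0],"twist":[0,0,-0.778],"grip":0},{"delta_pos":[-0.0925,0.006,0],"twist":[0,0,-0.889],"grip":0}]'
python3 - <<'E'
from h import *
delta([.435,-.022,.075])
s=env.get_state();r=R.from_quat(s["eef_rot"]);print(r.inv().apply(np.array([.5045,.002,.075])-s["tool_pos"]).round(4))
im=eyes.camera("side"); cv2.imwrite("pics/side2.png",cv2.cvtColor(cv2.resize(im[150:260,220:360],None,fx=5,fy=5),cv2.COLOR_RGB2BGR))
E
```

```text
time_s: 5.78
tool_pos: [0.5154, -0.066, 0.0752]
eef_rot: [-0.234, 0.972, -0.001, -0.001]
ft_force: [-1.2, -2.5, -0.4]
width: -0.0
grip_force: 1.1
tcp [ 0.5154 -0.066   0.0752] yaw -153.0 F [-1.2 -2.5 -0.4] t 5.78 delta [0.1033 0.1515 0.0004] twist [0. 0. 0.]
[-0.0212  0.0655  0.0001]
```

View pics/side2.png

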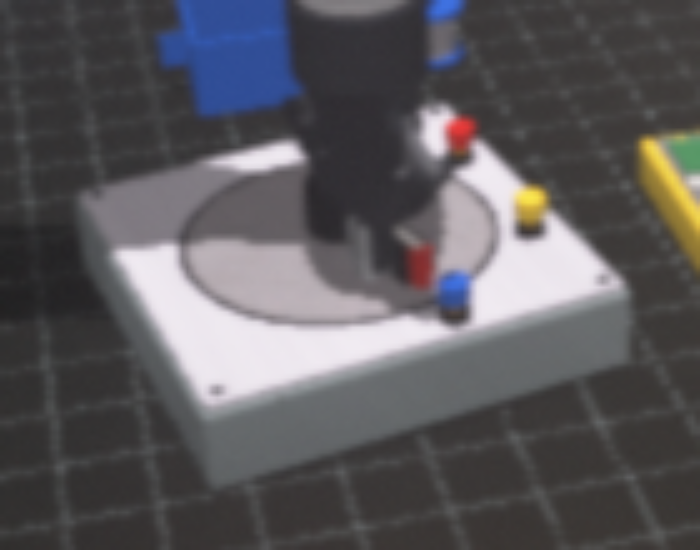

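The nose, at (420,262) in the crop, is just at the blue post, so it is at about -63° as expected. Another 40° next, then I'll measure.

```bash
python3 -m creep '[{"delta_pos":[-0.0115,-0.0028,0],"twist":[0,0,-0.111],"grip":0},{"delta_pos":[-0.023,-0.0046,0],"twist":[0,0,-0.222],"grip":0},{"delta_pos":[-0.035,-0.0054,0],"twist":[0,0,-0.333],"grip":0},{"delta_pos":[-0.047,-0.0052,0],"twist":[0,0,-0.444],"grip":0},{"delta_pos":[-0.0585,-0.004,0],"twist":[0,0,-0.556],"grip":0},{"delta_pos":[-0.07,-0.0016,0],"twist":[0,0,-0.667],"grip":0},{"delta_pos":[-0.0814,0.0017,0],"twist":[0,0,-0.778],"grip":0},{"delta_pos":[-0.0925,0.006,0],"twist":[0,0,-0.889],"grip":0}]'
python3 - <<'E'
from h import *
delta([.435,-.022,.075])
s=env.get_state();r=R.from_quat(s["eef_rot"]);print(r.inv().apply(np.array([.5045,.002,.075])-s["tool_pos"]).round(4))
for c in("side","top"):
    im=eyes.camera(c); cv2.imwrite(f"pics/{c}3.png",cv2.cvtColor(im,cv2.COLOR_RGB2BGR))
    for n in("pointer_mid","pointer_aim"):
      for d in spotter.spot_point(c,n)[:2]: p=np.array(d["centre"]);q=p-[.5055,.0015,0];print(c,n,p.round(3),round(d["p"],2),np.hypot(*q[:2]).round(3),np.degrees(np.arctan2(q[1],q[0])).round(1))
E
```

```text
time_s: 6.82
tool_pos: [0.5563, -0.0424, 0.0756]
eef_rot: [-0.552, 0.834, -0.001, -0.0]
ft_force: [1.1, -2.5, -0.6]
width: -0.0002
grip_force: 1.2
tcp [ 0.5563 -0.0424  0.0756] yaw -113.0 F [ 1.1 -2.5 -0.6] t 6.83 delta [0.0573 0.2393 0.0008] twist [0. 0. 0.]
[-0.0206  0.065   0.0004]
side pointer_mid [ 0.565 -0.024  0.081] 0.7 0.065 -23.2
side pointer_mid [ 0.618 -0.027  0.057] 0.5 0.116 -14.1
side pointer_aim [ 0.613 -0.048  0.082] 0.78 0.119 -24.6
```

```bash
python3 -m creep '[{"delta_pos":[-0.005,-0.0013,0],"twist":[0,0,-0.05],"grip":0},{"delta_pos":[-0.01,-0.0025,0],"twist":[0,0,-0.1],"grip":0},{"delta_pos":[-0.015,-0.0034,0],"twist":[0,0,-0.144],"grip":0},{"delta_pos":[-0.015,-0.0034,0],"twist":[0,0,-0.144],"grip":0},{"delta_pos":[-0.015,-0.0034,0],"twist":[0,0,-0.144],"grip":0},{"delta_pos":[0.01,-0.0034,0],"twist":[0,0,-0.144],"grip":0},{"delta_pos":[0.04,-0.0034,0],"twist":[0,0,-0.144],"grip":0},{"delta_pos":[0.04,-0.0034,0],"twist":[0,0,-0.144],"grip":0}]'
python3 -c "
from h import *
delta([.43,-.25,.18])"
```

```text
time_s: 8.12
tool_pos: [0.5486, -0.0613, 0.0752]
eef_rot: [-0.598, 0.802, 0.0, -0.0]
ft_force: [0.8, 0.1, -1.1]
width: 0.0
grip_force: 0.0
tcp [ 0.5486 -0.0613  0.0752] yaw -106.6 F [ 0.8  0.1 -1.1] t 8.12 delta [ 0.4294  0.1195 -0.2095] twist [0. 0. 0.]
```

```bash
python3 -m creep '[{"delta_pos":[0,0,-0.1],"twist":[0,0,0],"grip":0},{"delta_pos":[0,0,-0.21],"twist":[0,0,0],"grip":0},{"delta_pos":[0.1,0.03,-0.21],"twist":[0,0,0],"grip":0},{"delta_pos":[0.2,0.06,-0.21],"twist":[0,0,0],"grip":0},{"delta_pos":[0.32,0.09,-0.21],"twist":[0,0,0],"grip":0},{"delta_pos":[0.43,0.12,-0.21],"twist":[0,0,0],"grip":0},{"delta_pos":[0.43,0.12,-0.21],"twist":[0,0,0],"grip":0},{"delta_pos":[0.43,0.12,-0.21],"twist":[0,0,0],"grip":0}]'
python3 - <<'E'
from h import *
pv=np.array([.5045,.002])
for c in("side","top"):
    im=eyes.camera(c); 
    if c=="top": cv2.imwrite("pics/top4.png",cv2.cvtColor(im,cv2.COLOR_RGB2BGR));cv2.imwrite("pics/crop4.png",cv2.cvtColor(cv2.resize(im[160:280,230:360],None,fx=5,fy=5,interpolation=cv2.INTER_CUBIC),cv2.COLOR_RGB2BGR))
    for n in("pointer","pointer_mid","pointer_aim","post_yellow"):
      for d in spotter.spot_point(c,n)[:1]: p=np.array(d["centre"]);q=p[:2]-pv;print(c,n,p.round(3),round(d["p"],2),np.hypot(*q).round(3),np.degrees(np.arctan2(q[1],q[0])).round(1))
E
```

```text
time_s: 9.12
tool_pos: [0.4308, -0.2491, 0.1804]
eef_rot: [-0.598, 0.801, 0.0, 0.0]
ft_force: [0.2, -0.2, 0.2]
width: 0.0002
grip_force: 0.0
side pointer [0.507 0.004 0.062] 0.5 0.003 45.0
side pointer_mid [ 0.513 -0.393  0.06 ] 0.62 0.395 -88.7
side pointer_aim [ 0.62  -0.03   0.083] 0.81 0.12 -15.7
side post_yellow [ 0.617 -0.025  0.058] 0.54 0.116 -13.6
top pointer [0.507 0.003 0.062] 0.74 0.003 18.4
top pointer_mid [ 0.569 -0.019  0.079] 0.52 0.068 -18.2
top pointer_aim [0.642 0.35  0.003] 0.19 0.374 68.5
top post_yellow [ 0.622 -0.027  0.064] 0.5 0.121 -13.8
```

View pics/crop4.png

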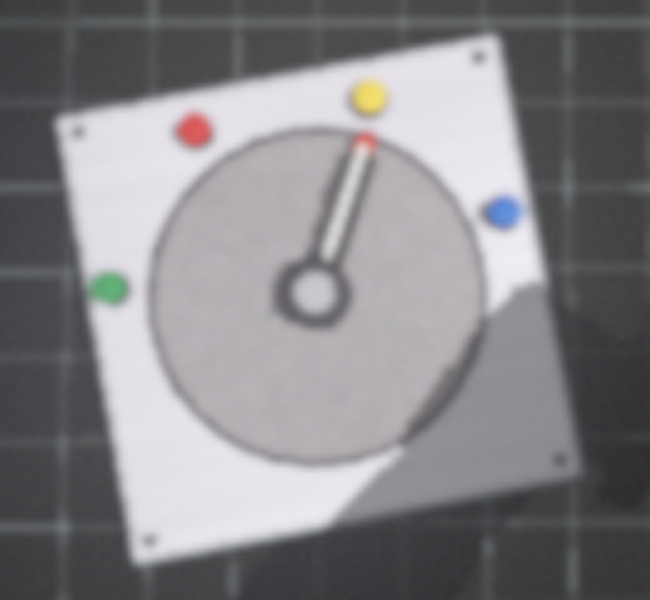

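```bash
python3 - <<'E'
from h import *
im=cv2.imread("pics/top4.png"); g=cv2.resize(im[160:280,230:360],None,fx=5,fy=5,interpolation=cv2.INTER_CUBIC)
f=lambda x,y,z: ray("top",230+(x+.5)/5-.5,160+(y+.5)/5-.5,z)[:2]
h=cv2.cvtColor(g,cv2.COLOR_BGR2HSV)
m=cv2.inRange(h,(0,0,185),(180,60,255)); ys,xs=np.nonzero(m[155:255,320:370]); xs+=320;ys+=155
print(len(xs)); L=cv2.fitLine(np.c_[xs,ys].astype(np.float32),cv2.DIST_HUBER,0,.01,.01).ravel(); t=60*np.sign(-L[1])
a,b=f(L[2]-L[0]*t,L[3]-L[1]*t,.096),f(L[2]+L[0]*t,L[3]+L[1]*t,.096)
an=lambda v:np.degrees(np.arctan2(v[1],v[0])).round(2)
print("line",L,an(b-a))
yel=cv2.inRange(h[60:130,330:410],(20,80,90),(35,255,255));M=cv2.moments(yel,True);y=(330+M["m10"]/M["m00"],60+M["m01"]/M["m00"])
k=cv2.inRange(h[100:170,340:400],(0,80,80),(12,255,255))|cv2.inRange(h[100:170,340:400],(170,80,80),(180,255,255));M=cv2.moments(k,True);n=(340+M["m10"]/M["m00"],100+M["m01"]/M["m00"])
# dial: dark rim pixels -> ellipse points taken by eye
d=[(318,127),(487,295),(318,465),(149,296)];
pd=np.mean([f(*q,.06) for q in d],0)
hub=f(316,293,.101); Y=f(*y,.08); N=f(*n,.093)
print("dial",pd,"hub",hub,"yel",y,Y,"nose",n,N)
for p in(pd,hub,np.array([.5045,.002])): print("yellow",an(Y-p),"nose",an(N-p),np.hypot(*(N-p)).round(4),np.hypot(*(Y-p)).round(4))
e=np.array([(58,119),(497,35),(580,472),(135,562)],float);c=[f(*q,.06) for q in e];print("box centre",np.mean(c,0),[an(c[0]-c[3]),an(c[1]-c[2]),an(c[0]-c[1])-90,an(c[3]-c[2])-90])
E
```

```text
1050
line [ 3.2071760e-01 -9.4717485e-01  3.4394434e+02  2.0379025e+02] -18.58
dial [0.50496925 0.00169468] hub [0.50433856 0.00108898] yel (368.45939086294413, 97.4225888324873) [ 0.61516067 -0.02717735] nose (366.39766081871346, 139.3801169590643) [ 0.58982265 -0.0262778 ]
yellow -14.68 nose -18.25 0.0893 0.1139
yellow -14.31 nose -17.75 0.0898 0.1144
yellow -14.77 nose -18.34 0.0899 0.1144
box centre [0.50526893 0.0017172 ] [np.float64(10.58), np.float64(10.28), np.float64(10.930000000000007), np.float64(10.989999999999995)]
```

The picture shows the pointer near yellow (nose at crop (366,139), yellow post at (368,97)), but at -18.4° against about -15°. It is short by 3.4°, so I go back for a small nudge.

```bash
python3 -m creep '[{"delta_pos":[-0.1,-0.03,0],"twist":[0,0,0],"grip":0},{"delta_pos":[-0.21,-0.06,0],"twist":[0,0,0],"grip":0},{"delta_pos":[-0.32,-0.09,0],"twist":[0,0,0],"grip":0},{"delta_pos":[-0.43,-0.12,0],"twist":[0,0,0],"grip":0},{"delta_pos":[-0.43,-0.12,0],"twist":[0,0,0],"grip":0},{"delta_pos":[-0.43,-0.12,0.1],"twist":[0,0,0],"grip":0},{"delta_pos":[-0.43,-0.12,0.21],"twist":[0,0,0],"grip":0},{"delta_pos":[-0.43,-0.12,0.21],"twist":[0,0,0],"grip":0}]'
python3 -m creep '[{"delta_pos":[0,0,0],"twist":[0,0,0],"grip":0}]'
python3 -c "
from h import *
delta([.5486,-.0613,.0752],-106.6)"
```

```text
time_s: 10.62
tool_pos: [0.5426, -0.0595, 0.0686]
eef_rot: [-0.598, 0.801, 0.006, -0.005]
ft_force: [-0.7, 0.1, -0.0]
width: -0.0
grip_force: 0.0
time_s: 10.75
tool_pos: [0.5502, -0.0611, 0.0774]
eef_rot: [-0.598, 0.801, -0.001, 0.001]
ft_force: [0.0, -0.1, 0.8]
width: -0.0003
grip_force: 0.0
tcp [ 0.5502 -0.0611  0.0774] yaw -106.5 F [ 0.  -0.1  0.8] t 10.75 delta [0.0013 0.003  0.0043] twist [-0.003 -0.     0.001]
```

Back at the stand-off pose.

```bash
python3 -m creep '[{"delta_pos":[-0.035,0,0],"twist":[0,0,-0.02],"grip":0},{"delta_pos":[-0.05,0,0],"twist":[0,0,-0.04],"grip":0},{"delta_pos":[-0.057,-0.001,0],"twist":[0,0,-0.06],"grip":0},{"delta_pos":[-0.0627,-0.002,0],"twist":[0,0,-0.076],"grip":0},{"delta_pos":[-0.0627,-0.002,0],"twist":[0,0,-0.076],"grip":0},{"delta_pos":[-0.0627,-0.002,0],"twist":[0,0,-0.076],"grip":0},{"delta_pos":[-0.04,-0.002,0],"twist":[0,0,-0.076],"grip":0},{"delta_pos":[0,0,0],"twist":[0,0,0],"grip":0}]'
python3 -m creep '[{"delta_pos":[0,0,-0.1],"twist":[0,0,0],"grip":0},{"delta_pos":[0,0,-0.21],"twist":[0,0,0],"grip":0},{"delta_pos":[0.1,0.03,-0.21],"twist":[0,0,0],"grip":0},{"delta_pos":[0.2,0.06,-0.21],"twist":[0,0,0],"grip":0},{"delta_pos":[0.32,0.09,-0.21],"twist":[0,0,0],"grip":0},{"delta_pos":[0.43,0.12,-0.21],"twist":[0,0,0],"grip":0},{"delta_pos":[0.43,0.12,-0.21],"twist":[0,0,0],"grip":0},{"delta_pos":[0.43,0.12,-0.21],"twist":[0,0,0],"grip":0}]'
cat > ang.py <<'E'
from h import *
import sys
im=cv2.cvtColor(eyes.camera("top"),cv2.COLOR_RGB2BGR); g=cv2.resize(im[160:280,230:360],None,fx=5,fy=5,interpolation=cv2.INTER_CUBIC)
cv2.imwrite(f"pics/{sys.argv[1]}.png",g)
f=lambda x,y,z: ray("top",230+(x+.5)/5-.5,160+(y+.5)/5-.5,z)[:2]
h=cv2.cvtColor(g,cv2.COLOR_BGR2HSV); an=lambda v:np.degrees(np.arctan2(v[1],v[0])).round(2)
m=cv2.inRange(h,(0,0,185),(180,60,255)); ys,xs=np.nonzero(m[155:255,320:385]); xs+=320;ys+=155
L=cv2.fitLine(np.c_[xs,ys].astype(np.float32),cv2.DIST_HUBER,0,.01,.01).ravel(); t=60*np.sign(-L[1])
print("line",an(f(L[2]+L[0]*t,L[3]+L[1]*t,.096)-f(L[2]-L[0]*t,L[3]-L[1]*t,.096)))
def c(x0,y0,x1,y1,lo,hi): M=cv2.moments(cv2.inRange(h[y0:y1,x0:x1],lo,hi),True);return x0+M["m10"]/M["m00"],y0+M["m01"]/M["m00"]
p=np.array([.5049,.0017]);Y=c(330,60,410,130,(20,80,90),(35,255,255));N=c(330,115,400,170,(0,80,80),(12,255,255))
print("yellow",an(f(*Y,.08)-p),"nose",an(f(*N,.093)-p))
E
python3 ang.py crop5
python3 -c "
from h import *
delta([.513,-.3945,.1],None)"
```

```text
time_s: 11.75
tool_pos: [0.5487, -0.0607, 0.075]
eef_rot: [-0.598, 0.802, 0.0, -0.0]
ft_force: [-0.6, 0.0, -0.0]
width: -0.0001
grip_force: 0.0
time_s: 12.75
tool_pos: [0.4301, -0.2497, 0.1802]
eef_rot: [-0.597, 0.802, 0.0, 0.0]
ft_force: [0.2, -1.2, 0.4]
width: -0.0
grip_force: 0.0
line -14.72
yellow -14.68 nose -14.73
tcp [ 0.4306 -0.2491  0.1803] yaw -106.5 F [ 1.   0.4 -0.3] t 12.8 delta [ 0.232  -0.2408  0.1603] twist [0. 0. 0.]
```

View pics/crop5.png

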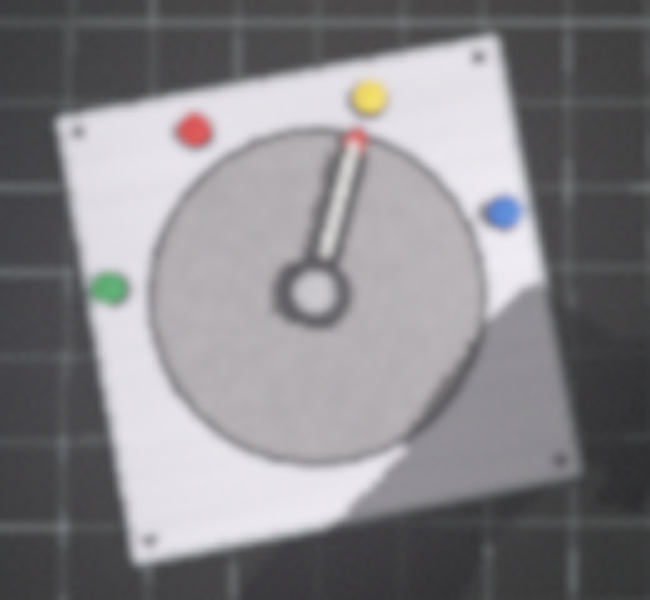

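The pointer now measures -14.7° and yellow -14.7° (nose at crop (356,138), in line with the post at (369,97)). Next is the yellow block's button.

```bash
python3 -m creep '[{"delta_pos":[0.08,-0.08,0],"twist":[0,0,0],"grip":0},{"delta_pos":[0.16,-0.16,0],"twist":[0,0,0],"grip":0},{"delta_pos":[0.232,-0.241,0],"twist":[0,0,0],"grip":0},{"delta_pos":[0.232,-0.241,0.1],"twist":[0,0,0],"grip":0},{"delta_pos":[0.232,-0.241,0.17],"twist":[0,0,0],"grip":0},{"delta_pos":[0.232,-0.241,0.17],"twist":[0,0,0],"grip":0},{"delta_pos":[0.232,-0.241,0.17],"twist":[0,0,0],"grip":0}]'
python3 - <<'E'
from h import *
delta([.513,-.3945,.056])
im=eyes.camera("side"); cv2.imwrite("pics/side6.png",cv2.cvtColor(cv2.resize(im[210:390,220:440],None,fx=3,fy=3),cv2.COLOR_RGB2BGR))
E
```

```text
time_s: 13.68
tool_pos: [0.5145, -0.3942, 0.0969]
eef_rot: [-0.599, 0.801, -0.001, 0.0]
ft_force: [-0.1, -0.6, 0.7]
width: 0.0003
grip_force: 0.0
tcp [ 0.5145 -0.3942  0.0969] yaw -106.4 F [-0.1 -0.6  0.7] t 13.68 delta [0.0014 0.0029 0.0817] twist [0. 0. 0.]
```

View pics/side6.png

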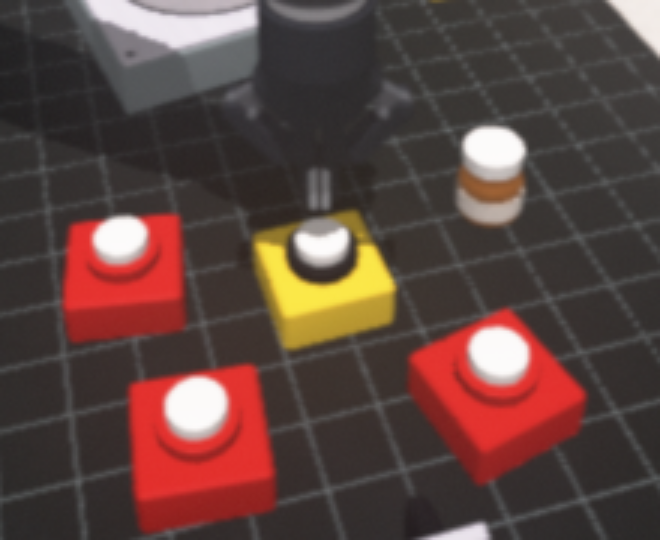

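The closed fingertips (320,195) hang straight over the white button (322,240) of the yellow block. Pressing.

```bash
python3 -m creep '[{"delta_pos":[0,0.002,0.04],"twist":[0,0,0],"grip":0},{"delta_pos":[0,0.002,0.06],"twist":[0,0,0],"grip":0},{"delta_pos":[0,0.002,0.075],"twist":[0,0,0],"grip":0},{"delta_pos":[0,0.002,0.085],"twist":[0,0,0],"grip":0},{"delta_pos":[0,0.002,0.085],"twist":[0,0,0],"grip":0},{"delta_pos":[0,0.002,0.085],"twist":[0,0,0],"grip":0}]'
```

```text
time_s: 14.48
tool_pos: [0.5131, -0.3949, 0.0561]
eef_rot: [-0.598, 0.801, -0.001, 0.0]
ft_force: [-2.3, 2.1, 8.1]
width: 0.0001
grip_force: 4.2
```

```bash
python3 -m creep '[{"delta_pos":[0,0,0.004],"twist":[0,0,0],"grip":0},{"delta_pos":[0,0,0.006],"twist":[0,0,0],"grip":0},{"delta_pos":[0,0,0.006],"twist":[0,0,0],"grip":0}]'
```

```text
time_s: 14.85
tool_pos: [0.5132, -0.3949, 0.0559]
eef_rot: [-0.598, 0.801, -0.002, 0.0]
ft_force: [-5.3, 5.0, 17.9]
width: 0.0001
grip_force: 8.6
```

The button is bottomed out: the height no longer changes while the force rises to 18 N. I'll release and retreat.

```bash
python3 -m creep '[{"delta_pos":[0,0,-0.03],"twist":[0,0,0],"grip":0},{"delta_pos":[0,0,-0.12],"twist":[0,0,0],"grip":0},{"delta_pos":[0,0,-0.26],"twist":[0,0,0],"grip":0},{"delta_pos":[-0.1,0.1,-0.26],"twist":[0,0,0],"grip":0},{"delta_pos":[-0.2,0.2,-0.26],"twist":[0,0,0],"grip":0},{"delta_pos":[-0.232,0.241,-0.26],"twist":[0,0,0],"grip":0},{"delta_pos":[-0.232,0.241,-0.26],"twist":[0,0,0],"grip":0},{"delta_pos":[-0.232,0.241,-0.26],"twist":[0,0,0],"grip":0}]'
python3 ang.py crop7; python3 - <<'E'
from h import *
for n in("test_button_top","parts_bin","solder_spool","flux_jar","multimeter"): print(n,[(np.round(d["centre"],3),round(d["p"],2)) for d in spotter.spot_point("top",n)[:4]])
E
```

```text
time_s: 15.85
tool_pos: [0.4304, -0.2497, 0.1803]
eef_rot: [-0.598, 0.801, -0.001, 0.0]
ft_force: [-0.8, 0.2, 0.4]
width: 0.0003
grip_force: 0.0
line -14.73
yellow -14.68 nose -14.47
test_button_top [(array([ 0.512, -0.394, -0.001]), 0.67), (array([ 0.598, -0.524,  0.062]), 0.57), (array([ 0.514, -0.393,  0.064]), 0.5)]
parts_bin [(array([0.523, 0.348, 0.001]), 0.6)]
solder_spool [(array([0.641, 0.347, 0.001]), 0.81)]
flux_jar [(array([ 0.668, -0.34 ,  0.001]), 0.67)]
multimeter [(array([ 0.774,  0.028, -0.005]), 0.84)]
```

```bash
python3 -c "
from workcell import job
print(job.hand_in())"
```

```text
the job is handed in; nothing more can be done
None
```

The pointer measures within about half a degree of the yellow post. After that I pressed the yellow block's white button right down once and let it go. The parts bin, solder spool, flux jar and multimeter read the same as at the start, and the job is handed in at about 16 s.

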